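# Feed one tile with one turn of the handwheel

## Robot

A 6-joint arm with a two-finger parallel gripper is mounted at the origin on the work surface. World frame = base frame: x ahead of the robot, y to its left, z up, the work surface at z = 0. Lengths are in mm, angles in rad, forces in N, time in s.
With the tool pointing down it reaches from about 275 to 825 mm from the base axis. Payload 4.9 kg.
Tool frame: the origin (TCP) lies at the very end of the fingers, on their centre line; the grasp point (between the pads) lies 19 mm behind it; z points along the fingers, y is the line along which they close (so a half turn about z gives the same grasp; the last joint's range is limited). The gripper opens to 85 mm and grips with 20 to 120 N. Pads are 22 mm wide; open, the fingers measure 114 mm over their backs; the gripper's body (76 mm by 85 mm) begins 54 mm behind the grasp point. The pads swing forward as they close: fully open they stand 13 mm farther back than shut.
Start: joints at [1.017, 0.326, -0.193, 1.052, 0, 1.437], TCP at [224.164, 502.264, 231.281] pointing down, gripper open.
Joint ranges: [-2.65, 2.65], [-0.97, 1.79], [-1.3, 1.35], [-1.93, 2.1], [-1.47, 1.37], [-3.14, 3.14]. Speed limits (rad/s): [2.57, 2.57, 3.14, 3.14, 3.14, 3.14].

## Interface

Orientations are given as [roll, pitch, yaw] about the fixed x, y, z axes, in that order (R = Rz(yaw) Ry(pitch) Rx(roll)).
In Python, from bench import bot, solve_ik, imaging gives the robot as it stands. Calls block until the motion is done:
- bot.move_ptp(position, orientation): joint-space move of the TCP to a pose.
- bot.movel(position, rot=None, max_speed=150, threshold=None): straight line of the TCP; rot=None keeps the orientation; max_speed is the mean speed in mm/s. With threshold (N) it stops when the force on the tool has changed by that much, and returns True; else False.
- bot.move_j(angles): joint-space move.
- bot.grip(opening, effort=None): opening from 0.0 (shut) to 1.0 (fully open); effort is the grip in N (None keeps the last); returns when the fingers have stopped.
- bot.dwell(seconds).
- solve_ik(position, orientation): joint angles nearest the present ones, or None.
- bot.get_state(): the state.
- imaging.capture(name): name is "side" or "top" or "wrist"; returns the picture (384x512x3 uint8, blue, green, red); there is no depth.
- imaging.camera_model(name): a dict with "K" (3x3 intrinsics, pixels), "position" and "rotation" of the camera in the world. Camera axes: x right, y up, looking along -z (the intrinsics and any distortion apply to the point x, -y, -z); pixel columns grow to the right and rows downward; lengths in mm; the calibration is good to about 2 mm. The wrist camera is an equidistant fisheye: a pixel r from the principal point sees the ray r / f radians off the axis. A picture is of the moment at which its call begins: read the wrist's pose just before it. camera_model takes no time and is no camera call; for the wrist camera it gives the pose at the moment of the call.
A pose or a line that the arm cannot do raises bot.IKError and nothing moves.
- bot.sign_off(): hands the job in; it is judged then, once.
The state is a dict: "t": time; "qpos": joint angles; "joint_velocities": joint speeds; "effort": joint torques, N m; "tcp_pos": TCP position; "orientation": TCP orientation; "contact_force": force on the tool from outside, world axes, zero at the start; "wrist_torque": the same for the moment, N m; "opening": opening from 0.0 (shut) to 1.0 (fully open); "gripper_force": force on a finger pad.
Only numpy, scipy, OpenCV 4.12 (cv2) and the standard library are available. Lean on these libraries where they do the work, as an engineer would, in place of code of your own. Each camera call takes 0.05 s, during which the arm holds its last target. There are 200 camera calls.

## Task

Use the tile feeder, the handwheel machine with the stack of clay tiles in its magazine, to feed out one tile: turn its wheel clockwise, seen from above, by its upright grip through exactly one full revolution, so that the lowest tile is pushed out onto the outfeed and the grip is back at the home pointer. Then let go.

Things in the scene. Friction and masses are not known exactly. Their poses are not given: they have to be found in the camera images.
- wheel (a joint): Angle of the feeder's level handwheel, rad: starts at 0 (home), grows clockwise seen from above, 6.283 is one turn. A stop bars backward motion from home; it can overrun a full turn by 0.9. Dark steel, 170 mm across, rim top 107 mm above the table. Takes 2 to 4 N at the grip, stays where left. Its first half turn drives a flat pusher 70 mm out under the stack, the second draws it back.
- knob (a point): Top centre of the upright wooden grip on the feeder's wheel: a cylinder 24 mm across, 52 mm tall, its top 165 mm above the table, 65 mm from the wheel's vertical axis. It spins freely on its pin, so a gripper can hold it without turning. It moves with the wheel; a steel pointer just outside the rim marks home, on the side away from the magazine.
- feeder: Tile feeder, fixed. Origin on the wheel's axis at table height; z up, -y the feed direction; home grip at y = +65 mm. Plywood base 200 x 420 mm; grey gearbox under the wheel, top at 85 mm; aluminium magazine centred at y = -160 mm, top 80 mm above the table; steel outfeed with low rails, y = -192 to -296 mm, surface at 30 mm. Wheel hub top 117 mm; only the grip is taller.
- tile: Lowest terracotta tile in the magazine, 50 x 50 x 8 mm, under two like it; origin at its underside's centre. Starts near y = -160 mm in the feeder's frame; one turn leaves it flat on the outfeed near y = -226 mm. The odd tile on the plywood base and the grey mill at the left (a like wheel, but no magazine) play no part.

How it is judged:
By the outcome, as a careful person would: the job done as asked, in the order asked, and still so for the second after the job is handed in, with the robot touching nothing.
It also fails if it takes over 51 s, if anything falls off the work surface, if the arm or the gripper's body presses on something with over 40 N, if the wrist force passes 120 N, or if a joint passes its speed limit or range.

## Working session

There is one attempt and no reset: what is moved stays moved. The work goes in short steps, each a Python script; the robot and the scene stay as the last script left them, time stands still between calls to the robot, and variables do not carry over. Pictures are saved under pics/ and viewed, at most 10 in all, crops included, and the job is handed in when it is done.

```bash
mkdir -p pics; python3 - <<'E'
from bench import bot, solve_ik, imaging
import cv2
for n in ("top","side"):
    cv2.imwrite(f"pics/{n}0.png",imaging.capture(n)); m=imaging.camera_model(n); print(n,m)
s=bot.get_state();print(s['t'],s['tcp_pos'],s['orientation'],s['opening'])
E
```

```text
top {'K': array([[426.60812955,   0.        , 256.68384979],
       [  0.        , 426.60812955, 186.95488567],
       [  0.        ,   0.        ,   1.        ]]), 'position': array([413.24167541,  73.59083383, 797.21754703]), 'rotation': array([ 0.22097993, -0.00237811, -1.46214778])}
side {'K': array([[394.59752297,   0.        , 258.15094588],
       [  0.        , 394.59752297, 201.22542822],
       [  0.        ,   0.        ,   1.        ]]), 'position': array([ 530.39641733, -466.51440884,  487.68071714]), 'rotation': array([ 0.99080869, -0.02388848, -0.07061944])}
0.1 [223.88555026 501.82626344 230.59254969] [-3.14008689e+00 -2.16430505e-04  2.72179809e+00] 0.9982106522751308
```

View pics/top0.png

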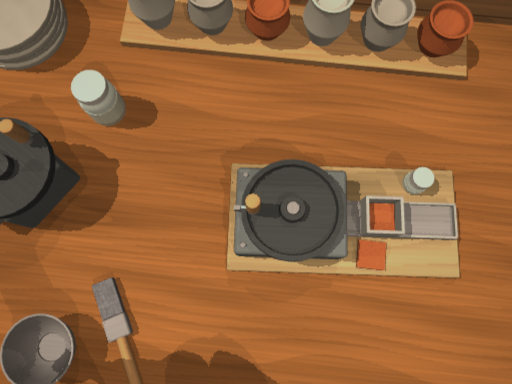

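View pics/side0.png

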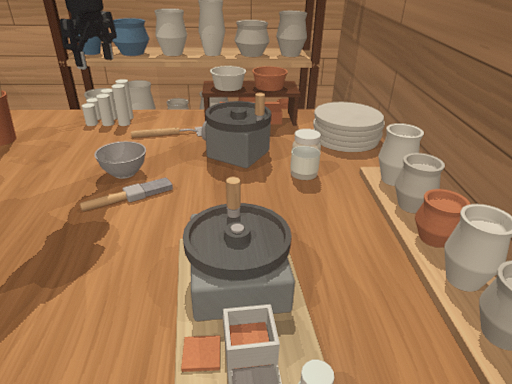

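The top view shows the feeder with its hub at about (292,208), the grip top at about (253,202), the pointer at (240,208), and the magazine at (383,215). In the side view the hub is at (237,234) and the grip top at (233,181). Next I'll enlarge both.

```bash
python3 - <<'E'
import cv2,numpy as np
a=cv2.imread("pics/top0.png")[150:290,220:470]; b=cv2.imread("pics/side0.png")[170:260,170:310]
a=cv2.resize(a,None,fx=3.2,fy=3.2,interpolation=cv2.INTER_CUBIC); cv2.imwrite("pics/ta.png",a)
b=cv2.resize(b,None,fx=5,fy=5,interpolation=cv2.INTER_CUBIC); cv2.imwrite("pics/sb.png",b)
E
```

```text
(no output)
```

View pics/ta.png

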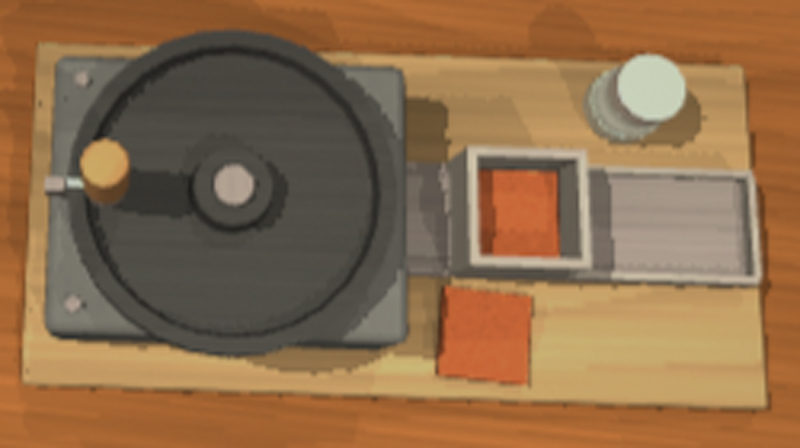

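View pics/sb.png

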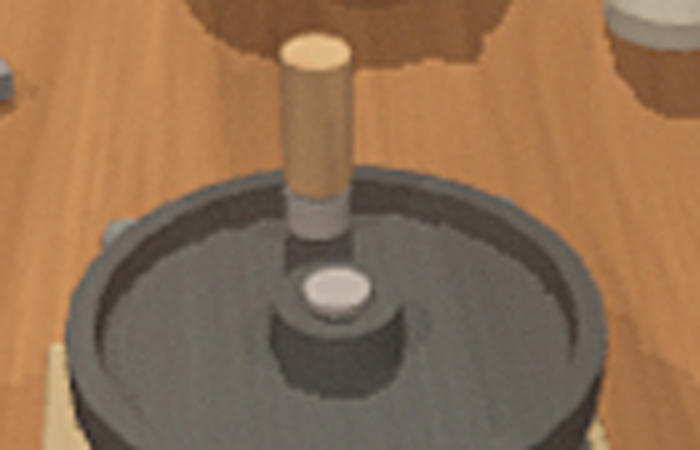

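In the enlarged crops the top view puts the grip top at (252.7,200.8) and the hub cap at (293,207.4). The side view puts them at (233.1,180.1) and (237.3,227.7).

```bash
cat >h.py <<'E'
from bench import bot, solve_ik, imaging
import numpy as np, cv2
from scipy.spatial.transform import Rotation as Ro
def ray(n,p):
    m=imaging.camera_model(n);K=m["K"]
    d=np.array([(p[0]-K[0,2])/K[0,0],-(p[1]-K[1,2])/K[1,1],-1.])
    return m["position"],Ro.from_euler('xyz',m["rotation"]).apply(d)
def atz(n,p,z):
    o,d=ray(n,p); return o+d*(z-o[2])/d[2]
def tri(a,b):
    A=np.zeros((3,3));v=np.zeros(3)
    for n,p in (("top",a),("side",b)):
        o,d=ray(n,p);d/=np.linalg.norm(d);P=np.eye(3)-np.outer(d,d);A+=P;v+=P@o
    return np.linalg.solve(A,v)
E
python3 - <<'E'
from h import *
k=((252.7,200.8),(233.1,180.1));h=((293,207.4),(237.3,227.7))
for q,z in ((k,165),(h,117)):
    print(tri(*q),atz("top",q[0],z),atz("side",q[1],z))
K=(atz("top",k[0],165)+atz("side",k[1],165))/2;H=(atz("top",h[0],117)+atz("side",h[1],117))/2
print((K-H)[:2],np.hypot(*(K-H)[:2]))
C=lambda x,y,z:atz("top",(220+x/3.2,150+y/3.2),z)
# magazine rim corners, base corners
m=np.mean([C(470,150,80),C(587,150,80),C(590,265,80),C(470,268,80)],0);print("mag",m,np.linalg.norm((m-H)[:2]))
b=[C(40,43,12),C(745,65,12),C(767,407,12),C(25,384,12)];print(np.round(b))
E
```

```text
[534.93257692  91.39892897 162.63488238] [532.66901358  91.14813118 165.        ] [536.64657577  88.08734635 165.        ]
[540.05387165  26.47589965 114.52137719] [538.03884999  26.49916906 117.        ] [541.4991092   23.71609672 117.        ]
[-5.11118492 64.51010588] 64.71227063960528
mag [ 549.03666279 -133.33203132   80.        ] 158.71048215345095
[[ 630.  142.   12.]
 [ 662. -277.   12.]
 [ 463. -291.   12.]
 [ 430.  126.   12.]]
```

Both cameras agree to about 4 mm. The grip-to-axis distance is 64.7 mm (should be 65), the feeder yaw is about 0.077, and the magazine is 159 mm from the axis (should be 160). Next I'll approach and grasp radially, so that closing can't turn the wheel.

```bash
python3 - <<'E'
from h import *
K=np.array([534.8,90.2]); rot=[np.pi,0,np.pi+0.077]
bot.movel([*K,231],rot,max_speed=200)
print(bot.get_state()['qpos'],bot.get_state()['contact_force'])
for a in range(0,360,45):
    t=np.radians(a)+.077; q=solve_ik([540-65*np.sin(t),25.6+65*np.cos(t),124],rot); print(a,None if q is None else np.round(q,2))
cv2.imwrite("pics/w.png",imaging.capture("wrist"))
m=imaging.camera_model("wrist");print(m,bot.get_state()['t'])
# predicted pixel of the knob top
r=Ro.from_euler('xyz',m["rotation"]).inv().apply(np.array([*K,165])-m["position"]);v=np.array([r[0],-r[1],-r[2]])
th=np.arctan2(np.hypot(v[0],v[1]),v[2]);u=v[:2]/np.hypot(v[0],v[1]);print("pred",m["K"][:2,2]+m["K"][0,0]*th*u)
E
```

```text
[ 3.17344123e-02  3.11913152e-01 -2.13600145e-01  1.04543309e+00
  1.13861039e-04 -4.60027298e-02] [-0.03777538 -0.33816479 -0.65518272]
0 [ 0.03  0.41 -0.37  0.8   0.   -0.05]
45 [-0.01  0.33 -0.49  0.75  0.   -0.09]
90 [-0.11  0.3  -0.54  0.74  0.   -0.19]
135 [-0.2   0.34 -0.48  0.75  0.   -0.27]
180 [-0.21  0.42 -0.36  0.8   0.   -0.28]
225 [-0.15  0.49 -0.24  0.85  0.   -0.23]
270 [-0.07  0.51 -0.19  0.87  0.   -0.15]
315 [ 0.    0.48 -0.24  0.84  0.   -0.07]
{'K': array([[297.31863964,   0.        , 250.46555364],
       [  0.        , 297.31863964, 196.51002001],
       [  0.        ,   0.        ,   1.        ]]), 'position': array([456.15819514,  83.99790825, 373.04373032]), 'rotation': array([-3.12448837e-01,  3.43079241e-06,  1.64922708e+00])} 2.8833
pred [250.49513152 211.37039206]
```

View pics/w.png

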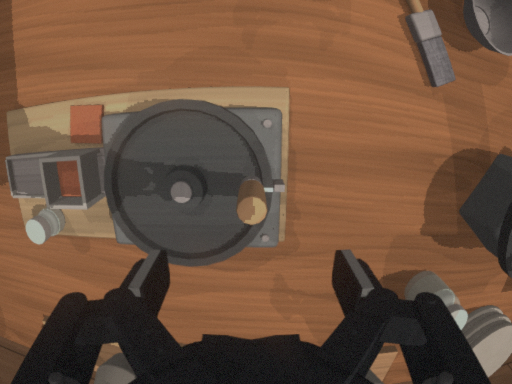

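The wrist view shows the grip top at (252,209) against a predicted (250.5,211.4). That confirms the position to about 2 mm, with x slightly less and y slightly more. The space under the fingers is free, so I'll descend and grip.

```bash
python3 - <<'E'
from h import *
K=[533.8,90.9]
bot.movel([*K,231],max_speed=100)
print(bot.movel([*K,124],max_speed=90,threshold=8))
s=bot.get_state();print(s['tcp_pos'],s['contact_force'])
bot.grip(0.0,effort=35)
s=bot.get_state();print(s['t'],s['tcp_pos'],s['opening'],s['gripper_force'],s['contact_force'],s['wrist_torque'])
E
```

```text
False
[534.31943317  90.90880219 124.59062611] [-0.15344391 -0.13373586 -0.24976391]
5.0583 [533.86945804  91.21555671 124.25609411] 0.27235903078742013 34.24539864063263 [-0.44173849  2.11459575  3.11160192] [0.29254129 0.14770698 0.01909299]
```

The opening of 0.272 is 23 mm, so the grip is held. I'll turn the wheel in 15° steps, starting at the actual grasp point, with a small radial force correction. The first part is a short test.

```bash
cat >>h.py <<'E'
PHI=np.pi/2+0.077; P0=np.array([533.8,90.9])   # commanded grasp point = home
u=lambda a:np.array([np.cos(a),np.sin(a)])
def turn(a0,a1,off=np.zeros(2),step=15,speed=60,gain=0.05):
    for d in np.arange(a0+step,a1+.1,step):
        a=PHI-np.radians(d)
        c=P0+65*(u(a)-u(PHI))+off
        bot.movel([*c,124],max_speed=speed)
        s=bot.get_state();f=s['contact_force'];fr=f[:2]@u(a);ft=f[:2]@u(a-np.pi/2)
        off=off+gain*fr*u(a)
        print(round(d),round(s['t'],2),"fr %.1f ft %.1f fz %.1f"%(fr,ft,f[2]),np.round(s['tcp_pos'][:2]-c,1),"off",np.round(off,2),round(s['opening'],3))
        if np.linalg.norm(f)>35: print("ABORT");break
    return off
E
python3 - <<'E'
from h import *
turn(0,60)
E
```

```text
15 5.49 fr 2.7 ft 1.6 fz 2.9 [1.3 0.1] off [0.02 0.13] 0.274
30 5.92 fr 2.5 ft 1.7 fz 3.0 [ 0.9 -0.3] off [0.08 0.24] 0.272
45 6.36 fr 2.4 ft 2.3 fz 4.6 [ 0.5 -0.5] off [0.16 0.34] 0.272
60 6.79 fr 2.1 ft 2.8 fz 4.1 [ 0.1 -0.5] off [0.24 0.4 ] 0.271
```

```bash
python3 - <<'E'
from h import *
turn(60,180,np.array([.24,.4]))
cv2.imwrite("pics/t180.png",cv2.resize(imaging.capture("top")[120:300,190:480],None,fx=2.5,fy=2.5))
E
```

```text
75 7.22 fr 0.4 ft 2.0 fz 5.8 [-0.1 -0.7] off [0.26 0.41] 0.273
90 7.66 fr 1.1 ft 1.7 fz 5.9 [-0.3 -0.7] off [0.31 0.41] 0.271
105 8.09 fr 1.3 ft 1.0 fz 6.5 [-0.5 -0.8] off [0.38 0.4 ] 0.27
120 8.53 fr -0.3 ft 1.7 fz 7.9 [-0.9 -1. ] off [0.36 0.41] 0.272
135 8.96 fr 0.3 ft 1.8 fz 7.8 [-1.4 -1.2] off [0.37 0.4 ] 0.273
150 9.39 fr -1.2 ft 1.9 fz 9.3 [-1.8 -1. ] off [0.34 0.45] 0.273
165 9.82 fr -1.3 ft 1.4 fz 9.4 [-2.1 -0.7] off [0.32 0.51] 0.274
180 10.26 fr -1.1 ft 2.6 fz 9.5 [-2.3 -0.3] off [0.31 0.56] 0.274
```

View pics/t180.png

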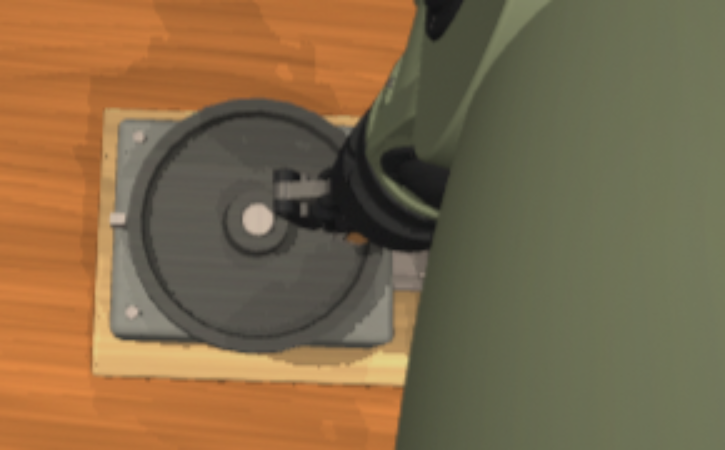

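At half turn the pointer at (118,218) is free and the grip, its wood just visible at (355,238), is in the gripper on the magazine side. The wheel has followed and forces are small. I'll do the second half now.

```bash
python3 - <<'E'
from h import *
turn(180,360,np.array([.31,.56]))
bot.dwell(.5);s=bot.get_state();print(s['t'],s['tcp_pos'],s['contact_force'])
cv2.imwrite("pics/t360.png",cv2.resize(imaging.capture("side")[170:384,150:350],None,fx=2.7,fy=2.7))
E
```

```text
195 10.74 fr -0.5 ft 2.0 fz 10.2 [-2.5  0.2] off [0.32 0.59] 0.269
210 11.18 fr -1.0 ft 2.1 fz 10.6 [-2.4  0.7] off [0.34 0.63] 0.273
225 11.61 fr -2.8 ft 2.3 fz 10.1 [-2.   1.1] off [0.43 0.74] 0.275
240 12.04 fr -1.4 ft 1.2 fz 8.6 [-1.5  1.1] off [0.49 0.78] 0.273
255 12.47 fr -4.3 ft 1.1 fz 6.3 [-1.1  1. ] off [0.69 0.85] 0.269
270 12.91 fr -2.8 ft 1.5 fz 6.7 [-0.9  0.7] off [0.83 0.86] 0.277
285 13.34 fr -2.6 ft 1.0 fz 6.3 [-0.8  0.4] off [0.96 0.84] 0.268
300 13.78 fr -2.5 ft 2.2 fz 6.4 [-0.8  0.1] off [1.07 0.79] 0.269
315 14.21 fr -1.3 ft 1.7 fz 7.3 [-0.8 -0.1] off [1.12 0.74] 0.274
330 14.64 fr -0.8 ft 2.2 fz 7.1 [-0.9 -0.2] off [1.14 0.71] 0.267
345 15.07 fr -0.5 ft 1.1 fz 6.2 [-1.  -0.3] off [1.15 0.69] 0.273
360 15.51 fr 0.1 ft 2.0 fz 7.7 [-1.  -0.3] off [1.15 0.69] 0.269
16.0083 [533.75872729  91.26804599 124.21297415] [1.28788264 0.23602288 7.82927752]
```

View pics/t360.png

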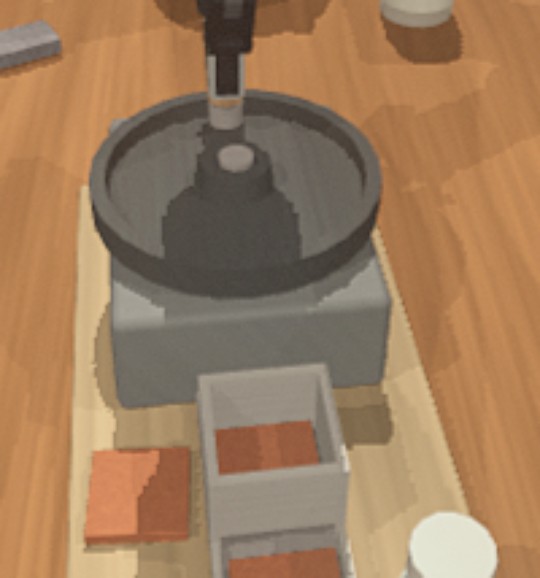

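The tile has appeared on the outfeed at the bottom of the crop, at about (285,565). The TCP is back within 0.2 mm of the grasp point. I'll release, lift clear and check.

```bash
python3 - <<'E'
from h import *
p=bot.get_state()['tcp_pos'][:2]
bot.grip(1.0)
bot.movel([*p,240],max_speed=100)
bot.movel([380,280,260],max_speed=200)
bot.dwell(.3);s=bot.get_state();print(s['t'],s['opening'],s['contact_force'])
cv2.imwrite("pics/end.png",cv2.resize(imaging.capture("top")[150:290,220:470],None,fx=3.2,fy=3.2,interpolation=cv2.INTER_CUBIC))
E
```

```text
19.6667 0.9998857730301204 [-1.18461043 -0.05261712  0.05355012]
```

View pics/end.png

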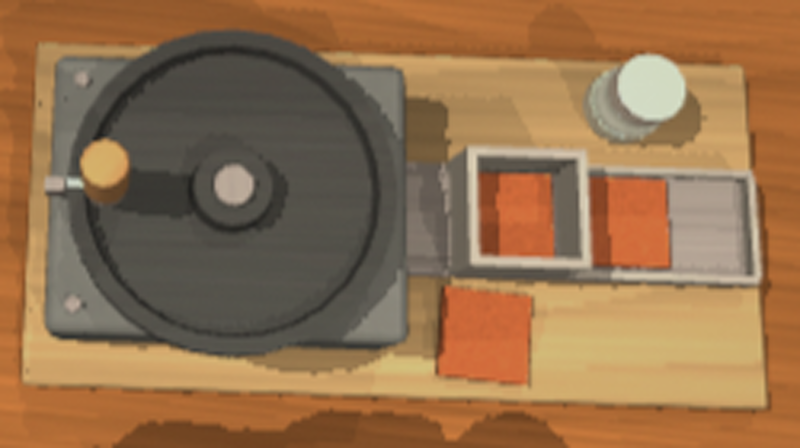

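The grip is at (105,163), exactly where it started at the pointer. The tile lies flat on the outfeed with its front edge at x≈668, and nothing else has moved.

```bash
python3 -c "
from bench import bot
print(bot.sign_off())"
```

```text
the job is handed in; nothing more can be done
None
```

The wheel made one full clockwise turn, one tile lies flat on the outfeed, the grip is back at the home pointer and released, and the job was handed in at about 20 s.

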